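Load the load cell with a test weight from its case

ROBOT

A 6-joint arm with a two-finger parallel gripper is mounted at the origin on a cart in front of the work surface, level with it; the furniture and walls round the work are solid. World frame = base frame: x ahead of the robot, y to its left, z up, the work surface at z = 0. Lengths are in mm, angles in rad, forces in N, time in s.
With the tool pointing down it reaches from about 400 to 825 mm from the base axis. Payload 7 kg.
Tool frame: the origin (TCP) lies on the centre line of the jaws, within the pads' length; the fingertips stand 19 mm ahead of it and the grasp point (between the pads) is the TCP; z points along the fingers, y is the line along which they close (so a half turn about z gives the same grasp; the last joint's range is limited). The gripper opens to 85 mm and grips with 20 to 120 N. Pads are 22 mm wide; open, the fingers measure 114 mm over their backs; the gripper's body (76 mm by 85 mm) begins 54 mm behind the grasp point. The pads swing forward as they close: fully open they stand 13 mm farther back than shut.
Start: joints at [-0.998, 0.359, 0.012, 0, -1.224, -0.288], TCP at [189.625, -647.794, 250.302] pointing down, gripper open.
Joint ranges: [-3.07, 3.07], [-1.43, 2.12], [-1.02, 1.25], [-3.03, 1.67], [-3.05, -0], [-3.03, 3.03]. Speed limits (rad/s): [2.39, 2.39, 3.01, 3.14, 3.14, 3.14].

INTERFACE

Orientations are given as a unit quaternion [w, x, y, z].
In Python, from cell import r gives the robot as it stands.
- The arm moves only by the shell command python3 nudge.py FILE [FORCE], which reads ROWS from the file FILE. ROWS is a JSON list of rows, 1 to 5 of them, each of 5 numbers: the finger opening in mm, then dx, dy, dz in mm, then a turn about the tool's z in rad; each row is the pose to reach, as a shift and turn from the pose commanded when the command began, along the tool's axes at that moment; what a row does not reach only later rows make up. A row lasts 1/12 s, in which the tool goes at most 41.7 mm and 0.125 rad, less where a joint would pass 70% of its speed; a pose out of reach is approached as far as the arm can. The fingers move at their own pace and stop on an object; FORCE is the grip in N (left out, the last holds). Time passes only in rows, so rows that do not move let the fingers close. It prints the time, the measured TCP pose, the force, the opening and the grip force at its end. Input that does not fit is refused with a message, and nothing moves.
- r.get_obs(): the state, without advancing time (a new reading comes with each control period).
- r.grab_frame(name): name is "scene" or "top" or "wrist"; returns the picture (420x560x3 uint8, red, green, blue); there is no depth.
- r.calibration(name): a dict with "K" (3x3 intrinsics, pixels), "k1" (the pictures are not rectified: a ray, as slopes to the right and down, at radius r is drawn at 1 + k1 r^2 times it, then the intrinsics apply), "origin" and "attitude" of the camera in the world. Camera axes: x right, y up, looking along -z (the intrinsics and any distortion apply to the point x, -y, -z); pixel columns grow to the right and rows downward; lengths in mm; the calibration is good to about 2 mm. A picture is of the moment at which its call begins: read the wrist's pose just before it. calibration takes no time and is no camera call; for the wrist camera it gives the pose at the moment of the call.
- r.close_job(): hands the job in; it is judged then, once.
The state is a dict: "clock": time; "joint_pos": joint angles; "dq": joint speeds; "tau": joint torques, N m; "ee_pos": TCP position; "tcp_rot": TCP orientation; "contact_force": force on the tool from outside, world axes, zero at the start; "ft_torque": the same for the moment, N m; "finger_gap": finger opening in mm; "grip_force": force on a finger pad.
Only numpy, scipy, OpenCV 4.12 (cv2) and the standard library are available. Lean on these libraries where they do the work, as an engineer would, in place of code of your own. Each camera call takes 0.05 s, during which the arm holds its last target. There are 200 camera calls.

TASK

The load cell is to be checked with the larger of the two test weights, which lie on their sides in the open case. Stand the larger weight upright on the bench and let go of it, then take it again so that its eye is free, hang it by the eye on the upturned pin of the load cell and leave it hanging still. Swing the case lid shut over the smaller weight, which stays in the case.

Things in the scene. Friction and masses are not known exactly. Their poses are not given: they have to be found in the camera images.
- large_weight: larger test weight, loose: steel cylinder 48 mm diameter, 36 mm high, with a wire eye on top, 65 mm in all, 0.5 kg, centre of mass 19 mm above its foot. Origin: centre of its foot; z along its axis to the eye, y = axis of the eye's hole. Starts lying in the case, z and y level, z away from the robot. Let go on its foot's edge, it rights itself if less than 50 degrees off upright
- large_weight_eye (a point): centre of the larger weight's eye, on its axis 50 mm above its foot; the eye is a ring of 6 mm round wire, hole 18 mm, 30 mm outside, in the weight's x-z plane; axes as the weight's
- small_weight: smaller test weight, loose, of the same make: cylinder 36 mm diameter, 26 mm high, 50 mm with its eye, 0.2 kg. Origin: centre of its foot; z along its axis to the eye. Lies in the other pocket of the case; either weight may be in either pocket
- case: the weights' case, fixed: open aluminium box 130 (x) by 250 (y) by 58 mm high, walls and floor 5 mm, black lining. Origin: centre of its underside; x points away from the robot to the hinge side. Two pockets along x, at y = +57 and -57 mm: a weight lies on the floor between two foam rails, 7 mm high and 6 mm wide, 20 mm either side of the pocket's middle
- case_lid (a joint): hinge of the case lid, rad: 0 = shut, 1.57 = upright, starts leaning back on its stop at 1.85. It swings freely: well short of upright (under 1.4) it falls shut by its own weight. The lid is 130 by 250 mm, 18 mm thick, about 0.22 kg
- lid_hinge (a point): middle of the lid's hinge line, on the case's far upper edge: 65 mm from the case's middle, 58 mm above the bench; the line runs along the case's y; axes as the case's
- lid_edge (a point): middle of the lid's free edge, 130 mm from the hinge line, half way through its thickness
- load_cell: load cell on its stand, fixed: dark base plate 160 x 110 mm, 16 mm high; aluminium column 40 x 40 mm centred at x = +35 mm; on it a level aluminium bar 24 x 24 mm along x from +55 to -75 mm, its middle 160 mm above the bench, screw heads to 177 mm; a steel pin goes on from the bar's near end. Origin: centre of the base's underside; x points away from the robot
- hook_seat (a point): top of the pin, middle of its free length, 163 mm above the bench, at x = -95 mm of the load cell, axes alike. The pin is level, 6 mm round; free from a 15 mm lock nut 15 mm behind this point to the turned-up tip 17 mm before it. With a weight hung here the eye's centre is 9 mm below
- pin_tip (a point): top of the pin's turned-up near end, at x = -115 mm of the load cell and 168.5 mm above the bench: 5.5 mm over the pin's upper side, 11.5 mm over its underside (the end seen from the robot is 6 mm wide, 11.5 mm high); it ends 3 mm nearer the robot than this point

How it is judged (in metres and radians):
On the way, in this order (a step that is already met when the one before it is completed fails the run):
1. the larger weight stands upright on the bench, let go (angle between large_weight's own z axis and vertical below 0.08 rad and height (world z) of large_weight between -0.005 and 0.003 m and height (world z) of large_weight_eye above 0.04 m and contact force between large_weight and case below 0.05 N and contact force between large_weight and the fingers below 0.1 N and linear speed of large_weight below 0.03 m/s), for 0.2 s.
2. the larger weight hangs by its eye on the pin (contact force between large_weight and load_cell above 3 N and x of large_weight_eye in the frame of hook_seat between -0.018 and 0.018 m and distance between large_weight_eye and hook_seat below 0.02 m and angle between large_weight's own z axis and vertical below 0.3 rad), for 0.2 s.
At the end, for the whole second after the job is handed in: the larger weight hangs at rest by its eye on the load cell's pin (bearing on it with over 3 N, eye within 18 mm of the pin's middle along it, axis within 0.3 rad of vertical), the smaller weight is in the case and the lid is shut (within 0.06 rad) (all of step 2 and x of small_weight in the frame of case between -0.06 and 0.06 m and y of small_weight in the frame of case between -0.12 and 0.12 m and height (world z) of small_weight below 0.05 m and linear speed of large_weight below 0.04 m/s and angular speed of large_weight below 0.8 rad/s and value of joint case_lid below 0.06 rad); the robot touches nothing.
It fails at once if the smaller weight is taken out of the case (height (world z) of small_weight above 0.09 m).
It also fails if it takes over 72 s, if anything falls off the work surface, if the arm or the gripper's body presses on something with over 40 N, if the wrist force passes 120 N, or if a joint passes its speed limit or range.

## Working session

There is one attempt and no reset: what is moved stays moved. The work goes in short steps, Python scripts to look and compute and a shell command to move; the robot and the scene stay as the last step left them, time stands still between calls to the robot, and variables do not carry over. Pictures are saved under pics/ and viewed, at most 10 in all, crops included, and the job is handed in when it is done.

```bash
ls; mkdir -p pics; python3 - <<'E'
from cell import r
import cv2,numpy as np
for n in("scene","top"):
    cv2.imwrite(f"pics/{n}0.png",r.grab_frame(n)[:,:,::-1])
    print(n,r.calibration(n))
print(r.get_obs())
E
```

```text
cell.py
nudge.py
pics
scene {'K': array([[408.70743684,   0.        , 291.94156274],
       [  0.        , 408.70743684, 217.5714531 ],
       [  0.        ,   0.        ,   1.        ]]), 'k1': 0.022853559433624788, 'origin': array([ 99.11687172, 659.80878071, 575.29712727]), 'attitude': array([-0.27309324, -0.14949612,  0.47289498,  0.82428231])}
top {'K': array([[479.60914699,   0.        , 282.3447167 ],
       [  0.        , 479.60914699, 208.59598682],
       [  0.        ,   0.        ,   1.        ]]), 'k1': -0.0004571798659759118, 'origin': array([ 298.69737011,   49.90044688, 1379.35061581]), 'attitude': array([ 0.7073056 ,  0.06149173, -0.07854358, -0.6998346 ])}
{'clock': 0.1, 'joint_pos': array([-9.97893629e-01,  3.59312276e-01,  1.11665749e-02, -2.91064590e-04,
       -1.22408966e+00, -2.88114030e-01]), 'dq': array([-0.00125216, -0.00200806,  0.00123524,  0.00292332, -0.00100479,
       -0.00031884]), 'tau': array([-1.16737516e-03, -5.84765553e+01,  2.94107741e+01,  6.95458129e+00,
       -3.15165649e-03, -1.76087548e-05]), 'ee_pos': array([ 189.51877863, -647.4426073 ,  249.46943108]), 'tcp_rot': array([-1.75927095e-04, -1.41864533e-01,  9.89885811e-01,  7.10970789e-04]), 'contact_force': array([-0.13641855, -0.1445502 ,  0.08403954]), 'ft_torque': array([-0.00762514,  0.01292857, -0.00488959]), 'grip_force': 0.0, 'finger_gap': 85.16305418675432}
```
View pics/top0.png

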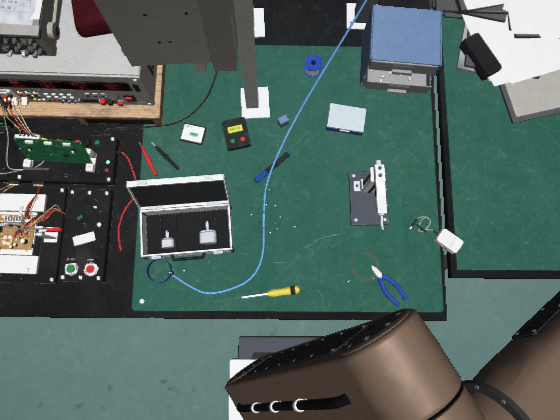

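View pics/scene0.png

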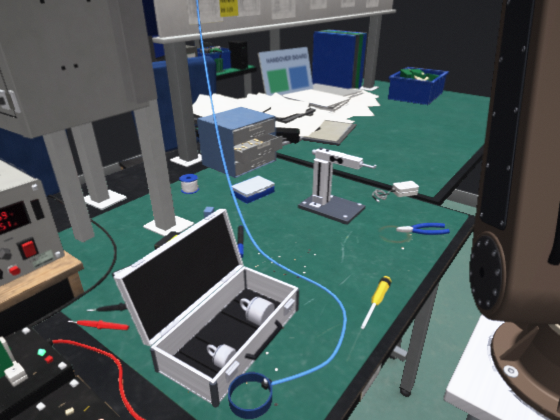

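The top view shows the case with corners near (145,257), (232,250) and the lid leaning up to (128,180)–(226,175). The larger weight is at (207,235), in the right (−y) pocket. The load cell bar runs from (380,165) to (382,228). Next I'll get rough world positions and plan a wrist look.

```bash
cat > h.py <<'E'
from cell import r
import numpy as np,cv2
from scipy.spatial.transform import Rotation as R
def rot(q): return R.from_quat([q[1],q[2],q[3],q[0]])
def cal(n): return r.calibration(n)
def ray(c,uv):
    K=c["K"];d=np.array([(uv[0]-K[0,2])/K[0,0],(uv[1]-K[1,2])/K[1,1]]);s=d.copy()
    for _ in range(20): s=d/(1+c["k1"]*(s@s))
    return rot(c["attitude"]).apply([s[0],-s[1],-1])
def atz(c,uv,z):
    d=ray(c,uv);o=c["origin"];return o+d*(z-o[2])/d[2]
def proj(c,p):
    q=rot(c["attitude"]).inv().apply(np.array(p)-c["origin"]);s=np.array([q[0],-q[1]])/-q[2]
    s=s*(1+c["k1"]*(s@s));return c["K"][:2,:2]@s+c["K"][:2,2]
def tri(c1,u1,c2,u2):
    A=[];b=[]
    for c,u in((c1,u1),(c2,u2)):
        d=ray(c,u);d/=np.linalg.norm(d);P=np.eye(3)-np.outer(d,d);A.append(P);b.append(P@c["origin"])
    return np.linalg.lstsq(np.vstack(A),np.hstack(b),rcond=None)[0]
def shift(target,o=None):
    "shift in tool axes from measured pose to world target"
    o=o or r.get_obs();return rot(o["tcp_rot"]).inv().apply(np.array(target)-o["ee_pos"])
np.set_printoptions(precision=1,suppress=True)
E
python3 - <<'E'
from h import *
c=cal("top")
for n,uv,z in(("nearL",(146,257),58),("nearR",(232,250),58),("eye",(206,224),29),("cyl",(208,238),29),("pintip",(383,229),168),("barfar",(379,163),172),("lidL",(128,181),183),("lidR",(226,176),183),("base",(350,172),16),("base",(350,224),16),("screwdriver",(295,291),10)): print(n,atz(c,uv,z))
o=r.get_obs();w=cal("wrist");print(rot(o["tcp_rot"]).as_matrix(),w, rot(o["tcp_rot"]).inv().apply(w["origin"]-o["ee_pos"]),(rot(o["tcp_rot"]).inv()*rot(w["attitude"])).as_matrix())
E
```

```text
nearL [424.6 391.   58. ]
nearR [446.3 156.8  58. ]
eye [522.8 235.   29. ]
cyl [482.8 227.8  29. ]
pintip [ 492.3 -237.5  168. ]
barfar [ 667.4 -231.9  172. ]
lidL [606.1 416.7 183. ]
lidR [623.  167.6 183. ]
base [ 686.  -181.2   16. ]
base [ 530.1 -178.1   16. ]
screwdriver [337.8 -19.8  10. ]
[[-1.  -0.3 -0. ]
 [-0.3  1.   0. ]
 [ 0.   0.  -1. ]] {'K': array([[319.2,   0. , 278.7],
       [  0. , 319.2, 210.9],
       [  0. ,   0. ,   1. ]]), 'k1': -0.030253792281998954, 'origin': array([ 116.7, -669. ,  372.7]), 'attitude': array([ 0.6, -0.1, -0.1,  0.8])} [  75.9   -0.1 -123.2] [[ 0.   1.   0.3]
 [ 1.  -0.   0. ]
 [ 0.   0.3 -1. ]]
```

```bash

echo '[[85,-36,17,0,0],[85,-72,33,0,0],[85,-108,50,0,0],[85,-144,66,0,0],[85,-180,83,0,0]]' > next.json && python3 nudge.py next.json
echo '[[85,-19,34,0,0],[85,-38,67,0,0],[85,-57,101,0,0],[85,-76,134,0,0],[85,-96,168,0,0]]' > next.json && python3 nudge.py next.json
echo '[[85,-19,34,0,0],[85,-38,67,0,0],[85,-57,101,0,0],[85,-76,134,0,0],[85,-96,168,0,0]]' > next.json && python3 nudge.py next.json
echo '[[85,-19,34,0,0],[85,-38,67,0,0],[85,-57,101,0,0],[85,-76,134,0,0],[85,-96,168,0,0]]' > next.json && python3 nudge.py next.json
echo '[[85,-19,34,0,0.05],[85,-38,67,0,0.1],[85,-57,101,0,0.15],[85,-76,134,0,0.2],[85,-96,168,0,0.2]]' > next.json && python3 nudge.py next.json
```

```text
clock: 0.52
ee_pos: [339.9, -516.2, 249.9]
tcp_rot: [-0.0, -0.142, 0.99, 0.0]
contact_force: [-0.4, -0.8, 0.1]
finger_gap: 85.3
grip_force: 0.0
clock: 0.93
ee_pos: [383.8, -327.6, 249.9]
tcp_rot: [-0.0, -0.142, 0.99, 0.0]
contact_force: [1.1, 0.9, 0.2]
finger_gap: 85.1
grip_force: 0.0
clock: 1.35
ee_pos: [428.6, -139.4, 250.4]
tcp_rot: [0.0, -0.142, 0.99, 0.0]
contact_force: [1.8, -0.5, -1.1]
finger_gap: 85.2
grip_force: 0.0
clock: 1.77
ee_pos: [473.5, 48.9, 250.4]
tcp_rot: [0.0, -0.142, 0.99, 0.0]
contact_force: [1.2, -0.2, 0.4]
finger_gap: 85.2
grip_force: 0.0
clock: 2.18
ee_pos: [518.5, 237.1, 250.1]
tcp_rot: [-0.0, -0.041, 0.999, -0.0]
contact_force: [0.3, -1.0, -0.0]
finger_gap: 85.1
grip_force: 0.0
```

```bash
echo '[[85,0,0,0,0],[85,0,0,0,0]]' > next.json && python3 nudge.py next.json; python3 - <<'E'
from h import *
o=r.get_obs();w=cal("wrist");print(o["clock"],o["ee_pos"],o["contact_force"]);im=r.grab_frame("wrist")
np.save("w1.npy",np.array([w],dtype=object),allow_pickle=True)
cv2.imwrite("pics/w1.png",cv2.resize(im,(800,600),interpolation=cv2.INTER_CUBIC)[:,:,::-1])
E
```

```text
clock: 2.35
ee_pos: [518.6, 237.0, 249.1]
tcp_rot: [-0.001, -0.044, 0.999, -0.001]
contact_force: [-0.0, -1.1, 0.1]
finger_gap: 85.2
grip_force: 0.0
2.35 [518.6 237.  249.1] [-0.  -1.1  0.1]
```

View pics/w1.png

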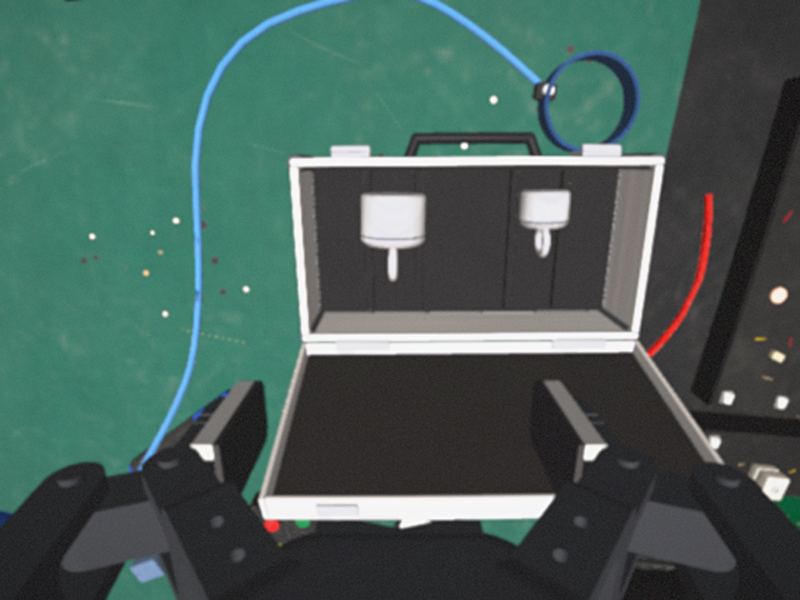

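The wrist view (robot side at top) shows the larger weight's cylinder at (361–426, 193–248), its eye edge-on at (393, 248–281), and case rim corners at (290,158), (663,158), (305,340) and (638,338).

```bash
python3 - <<'E'
from h import *
c=np.load("w1.npy",allow_pickle=True)[0];s=1/1.42857
for n,uv,z in(("nR",(291,158),58),("nL",(663,158),58),("fR",(304,343),58),("fL",(640,343),58),("eyeend@29",(393,281),29),("eye@44",(393,265),44),("cyl top edge",(393,230),53),("cylL@29",(361,225),29),("cylR@29",(426,225),29),("foot@53",(393,194),53),("facetop@53",(392,236),53),("lidR",(262,508),183),("wall near@183",(262,495),183),("farend small eye",(543,257),23)):
    print(n,atz(c,np.array(uv)*s,z))
E
```

```text
nR [445.8 158.8  58. ]
nL [423.2 404.9  58. ]
fR [576.5 171.3  58. ]
fL [554.5 420.9  58. ]
eyeend@29 [530.8 233.4  29. ]
eye@44 [514.9 232.2  44. ]
cyl top edge [488. 230.  53.]
cylL@29 [489.8 205.8  29. ]
cylR@29 [485.5 254.4  29. ]
foot@53 [463.5 228.   53. ]
facetop@53 [492.3 229.7  53. ]
lidR [616.  175.7 183. ]
wall near@183 [607.9 175.7 183. ]
farend small eye [502.7 348.3  23. ]
```

```bash
echo '[[40,1,-1,40,0],[40,2,-2,80,0],[40,3,-4,120,0],[40,3,-4,160,0],[40,3,-4,190,0]]' > next.json && python3 nudge.py next.json 25
echo '[[40,0,0,10,0],[40,0,0,16,0],[40,0,0,16,0]]' > next.json && python3 nudge.py next.json
echo '[[0,0,0,0,0],[0,0,0,0,0],[0,0,0,0,0],[0,0,0,0,0],[0,0,0,0,0]]' > next.json && python3 nudge.py next.json 25
python3 - <<'E'
from h import *
cv2.imwrite("pics/w2.png",r.grab_frame("wrist")[:,:,::-1])
E
```

```text
clock: 2.82
ee_pos: [514.8, 228.8, 58.0]
tcp_rot: [-0.001, -0.042, 0.999, -0.0]
contact_force: [-0.1, -0.4, -0.6]
finger_gap: 40.0
grip_force: 0.0
clock: 3.07
ee_pos: [516.2, 230.4, 44.3]
tcp_rot: [-0.0, -0.042, 0.999, -0.0]
contact_force: [0.6, 0.3, 0.7]
finger_gap: 39.8
grip_force: 0.0
clock: 3.48
ee_pos: [517.2, 232.0, 46.0]
tcp_rot: [0.001, -0.043, 0.999, 0.001]
contact_force: [-0.3, 1.4, 6.8]
finger_gap: 5.1
grip_force: 27.4
```

View pics/w2.png

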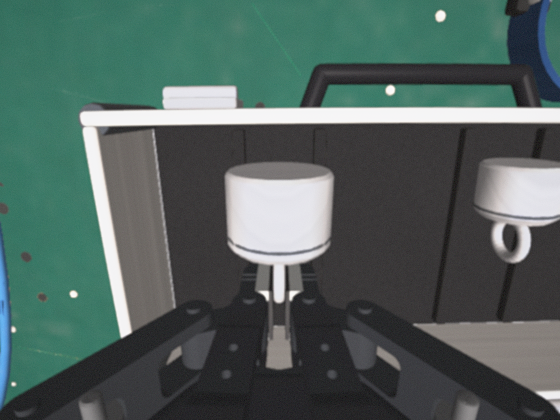

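The picture shows the jaws closed on the eye at (280,285), with the larger weight's cylinder at (280,210) and the smaller weight untouched at right. I'll lift gently and check.

```bash
echo '[[0,0,0,-10,0],[0,0,0,-20,0],[0,0,0,-40,0],[0,0,0,-60,0],[0,0,0,-60,0]]' > next.json && python3 nudge.py next.json 30
echo '[[0,0,0,-30,0],[0,0,0,-60,0],[0,0,0,-90,0],[0,0,0,-90,0],[0,0,0,-90,0]]' > next.json && python3 nudge.py next.json
python3 - <<'E'
from h import *
a=r.grab_frame("wrist");c=r.grab_frame("scene")[200:410,100:380]
cv2.imwrite("pics/w3.png",np.vstack([cv2.resize(a,(400,300)),cv2.resize(c,(400,300))])[:,:,::-1])
E
```

```text
clock: 3.95
ee_pos: [517.7, 232.2, 108.6]
tcp_rot: [0.002, -0.043, 0.999, 0.002]
contact_force: [1.6, 0.8, -4.8]
finger_gap: 4.5
grip_force: 29.4
clock: 4.37
ee_pos: [516.4, 231.4, 195.6]
tcp_rot: [0.001, -0.042, 0.999, 0.001]
contact_force: [-0.7, -0.2, -6.2]
finger_gap: 4.6
grip_force: 29.6
```

View pics/w3.png

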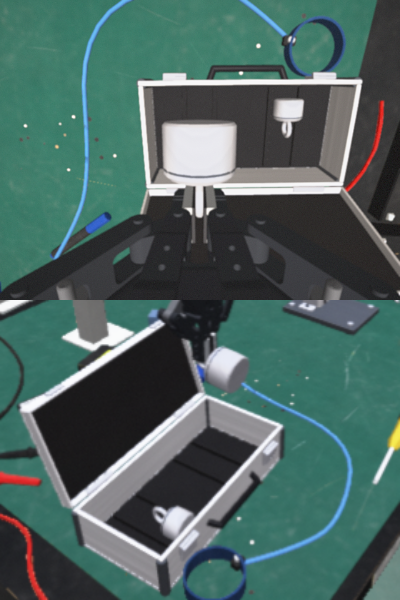

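The weight is lifted but held level by friction, so the eye grip must be loosened for it to swing down. I'll carry it to clear bench at about (500,−60) and lower it until it has just enough room to swing.

```bash
echo '[[0,6,-40,0,0],[0,12,-80,0,0],[0,18,-120,0,0],[0,24,-160,0,0],[0,29,-200,0,0]]' > next.json && python3 nudge.py next.json
echo '[[0,6,-40,0,0],[0,12,-70,0,0],[0,12,-88,0,0],[0,12,-88,30,0],[0,12,-88,60,0]]' > next.json && python3 nudge.py next.json
echo '[[0,0,0,30,0],[0,0,0,60,0],[0,0,0,60,0],[0,0,0,60,0]]' > next.json && python3 nudge.py next.json
echo '[[0,0,0,0,0],[0,0,0,0,0],[0,0,0,0,0]]' > next.json && python3 nudge.py next.json 20
python3 - <<'E'
from h import *
o=r.get_obs();print(o["ee_pos"],o["contact_force"],o["ft_torque"])
a=r.grab_frame("wrist");cv2.imwrite("pics/w4.png",a[:,:,::-1])
E
```

```text
clock: 4.88
ee_pos: [502.3, 27.3, 192.4]
tcp_rot: [-0.002, -0.043, 0.999, -0.0]
contact_force: [1.5, 0.4, -4.6]
finger_gap: 4.7
grip_force: 29.8
clock: 5.3
ee_pos: [499.7, -60.7, 133.5]
tcp_rot: [0.001, -0.041, 0.999, 0.0]
contact_force: [0.9, 0.1, -5.9]
finger_gap: 4.6
grip_force: 29.8
clock: 5.63
ee_pos: [497.6, -60.0, 72.3]
tcp_rot: [-0.003, -0.042, 0.999, -0.001]
contact_force: [1.2, 0.1, -4.2]
finger_gap: 4.2
grip_force: 29.7
clock: 5.88
ee_pos: [500.8, -59.1, 76.0]
tcp_rot: [0.001, -0.043, 0.999, 0.0]
contact_force: [0.1, -0.3, -4.8]
finger_gap: 4.7
grip_force: 29.6
[500.8 -59.1  76. ] [ 0.1 -0.3 -4.8] [ 0.  -0.1 -0. ]
```

```bash
cat > t.py <<'E'
from h import *
o=r.get_obs();print(np.round(o["ft_torque"],3),o["contact_force"],o["finger_gap"],o["grip_force"])
E
python3 t.py; echo '[[5,0,0,0,0],[5,0,0,0,0],[5,0,0,0,0]]' > next.json && python3 nudge.py next.json 20|tail -2; python3 t.py; echo '[[5.5,0,0,0,0],[5.5,0,0,0,0],[5.5,0,0,0,0]]' > next.json && python3 nudge.py next.json 20|tail -2; python3 t.py
```

```text
[ 0.  -0.1  0. ] [-0.8 -0.6 -5.8] 4.603857976776894 29.624379593878984
finger_gap: 5.0
grip_force: 19.6
[ 0.  -0.1  0. ] [ 0.2  0.3 -4.5] 4.954787501086058 19.644086714833975
finger_gap: 5.4
grip_force: 6.7
[ 0.1 -0.5 -0. ] [ 1.2 -0.8 -5. ] 5.350877733198198 6.663717437186278
```

```bash
sed -i 's/np.round(o\["ft_torque"\],3)/[round(float(x),3) for x in o["ft_torque"]]/' t.py; python3 t.py; python3 - <<'E'
from h import *
a=r.grab_frame("wrist");c=r.grab_frame("scene")[150:300,260:460]
cv2.imwrite("pics/w5.png",np.vstack([cv2.resize(a,(400,300)),cv2.resize(c,(400,300),interpolation=2)])[:,:,::-1])
E
```

```text
[0.068, -0.488, -0.023] [ 1.2 -0.8 -5. ] 5.350877733198198 6.663717437186278
```

View pics/w5.png

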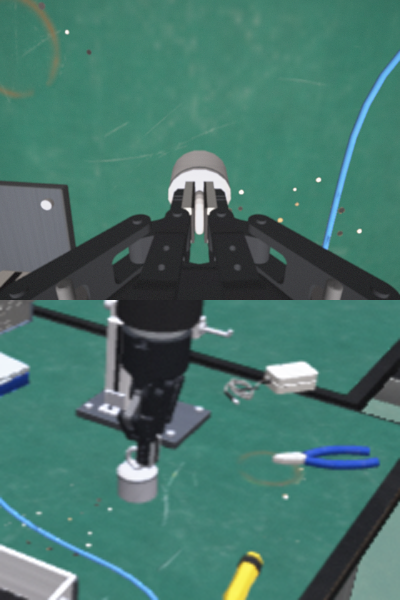

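The weight has swung down to near upright: its top face is visible around the jaws, and in the scene crop the eye is at (135,455) and the body at (138,483). Lowering and releasing.

```bash
echo '[[5.5,0,0,3,0],[5.5,0,0,6,0],[5.5,0,0,6,0]]' > next.json && python3 nudge.py next.json;  echo '[[5.5,0,0,2,0],[5.5,0,0,4,0],[5.5,0,0,4,0]]' > next.json && python3 nudge.py next.json
```

```text
clock: 6.78
ee_pos: [499.1, -59.6, 67.7]
tcp_rot: [-0.001, -0.042, 0.999, -0.0]
contact_force: [-0.6, -0.1, -2.9]
finger_gap: 5.7
grip_force: 6.7
clock: 7.03
ee_pos: [498.8, -59.8, 64.7]
tcp_rot: [-0.001, -0.042, 0.999, -0.0]
contact_force: [-4.6, -0.7, 7.6]
finger_gap: 5.5
grip_force: 8.5
```

Now in contact with the bench. I'll open and rise straight up, then check.

```bash
echo '[[12,0,0,0,0],[20,0,0,0,0],[40,0,0,0,0],[60,0,0,0,0],[60,0,0,0,0]]' > next.json && python3 nudge.py next.json;  echo '[[60,0,0,-30,0],[60,0,0,-70,0],[60,0,0,-110,0],[60,0,0,-150,0],[60,0,0,-150,0]]' > next.json && python3 nudge.py next.json; echo '[[85,0,0,0,0],[85,0,0,0,0],[85,0,0,0,0]]' > next.json && python3 nudge.py next.json |head -2
python3 - <<'E'
from h import *
w=cal("wrist");a=r.grab_frame("wrist")
t=cal("top");b=r.grab_frame("top");np.save("w6.npy",np.array([w,t],dtype=object),allow_pickle=True)
cv2.imwrite("pics/w6.png",cv2.resize(a[100:400,80:480],(800,600),interpolation=2)[:,:,::-1])
E
```

```text
clock: 7.45
ee_pos: [499.9, -59.4, 64.4]
tcp_rot: [0.0, -0.042, 0.999, 0.0]
contact_force: [-0.5, -0.3, 0.4]
finger_gap: 55.4
grip_force: 0.0
clock: 7.87
ee_pos: [503.7, -59.3, 222.6]
tcp_rot: [0.006, -0.043, 0.999, 0.0]
contact_force: [1.2, 0.6, -0.0]
finger_gap: 60.6
grip_force: 0.0
clock: 8.12
ee_pos: [498.9, -59.5, 213.2]
```

View pics/w6.png

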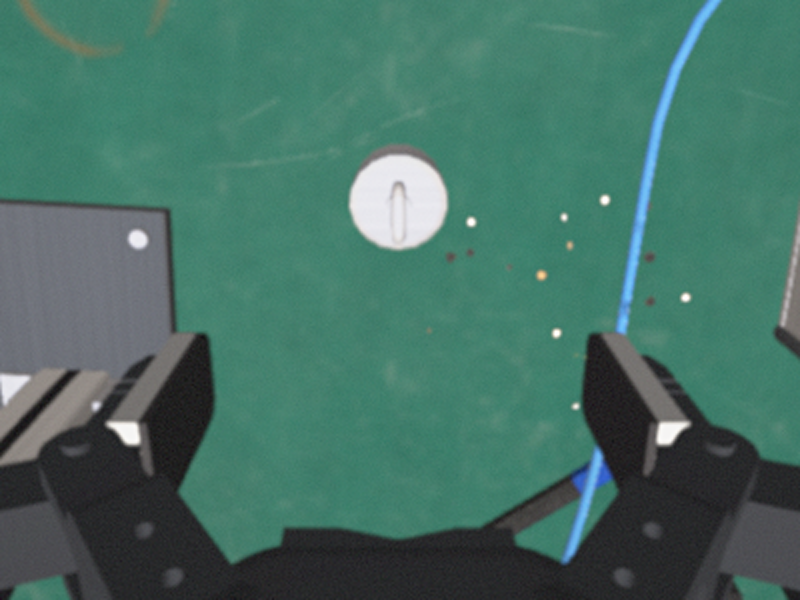

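The weight stands upright: its top face is centred at crop (398,201), with the eye edge-on from (398,185) to (400,240). The load cell's base corner is at (168,210).

```bash
python3 - <<'E'
from h import *
w,t=np.load("w6.npy",allow_pickle=True)
f=lambda u,v:(80+u/2,100+v/2)
W=atz(w,f(398,201),36);print("weight",W,"diam",atz(w,f(349,201),36)-atz(w,f(447,201),36),"foot near",atz(w,f(402,147),0))
print("eye bar",atz(w,f(398,185),62),atz(w,f(399,240),62),"base corner",atz(w,f(168,210),16),atz(w,f(174,330),16))
o=r.get_obs();print(o["ee_pos"],o["tcp_rot"],"j6 %.2f"%o["joint_pos"][5]);print(rot(o["tcp_rot"]).as_matrix())
print("shift",shift([W[0],W[1],200]))
b=r.grab_frame("top");c=r.grab_frame("scene")
cv2.imwrite("pics/lc.png",np.hstack([cv2.resize(b[150:240,330:410],(400,450),interpolation=2),cv2.resize(c[135:225,295:375],(400,450),interpolation=2)])[:,:,::-1])
E
```

```text
weight [503.6 -59.3  36. ] diam [  4.1 -47.6   0. ] foot near [483.3 -58.9   0. ]
eye bar [489.4 -60.5  62. ] [514.8 -57.8  62. ] base corner [ 524.  -178.4   16. ] [ 593.4 -176.5   16. ]
[499.  -59.6 213. ] [-0. -0.  1. -0.] j6 -1.76
[[-1.  -0.1 -0. ]
 [-0.1  1.  -0. ]
 [ 0.  -0.  -1. ]]
shift [-4.6 -0.1 13. ]
```

View pics/lc.png

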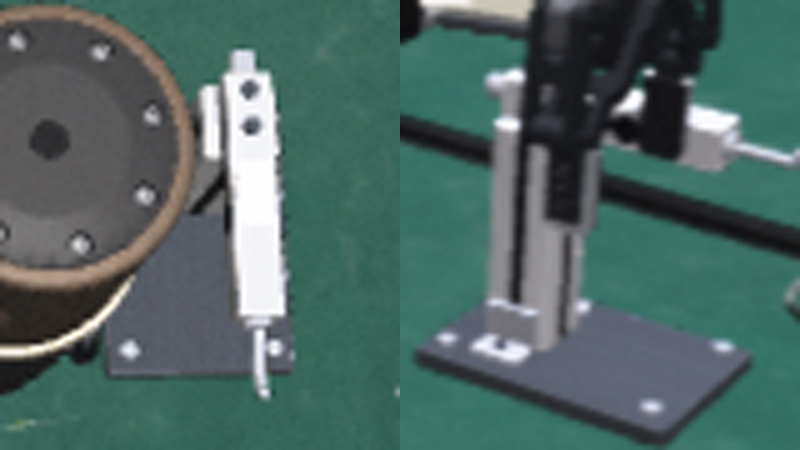

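Both crops show the load cell: in the top view the pin runs from (258,322) to the tip at (264,393); the scene crop cuts off the tip. The first pin estimate is about (491,−235), so I'll refine it with the wrist camera above it.

```bash
echo '[[85,3,-35,-15,0],[85,6,-70,-30,0],[85,9,-105,-46,0.05],[85,12,-140,-62,0.05],[85,15,-175,-77,0.05]]' > next.json && python3 nudge.py next.json; echo '[[85,0,0,0,0],[85,0,0,0,0],[85,0,0,0,0]]' > next.json && python3 nudge.py next.json
python3 - <<'E'
from h import *
w=cal("wrist");a=r.grab_frame("wrist")
np.save("w7.npy",np.array([w],dtype=object),allow_pickle=True)
p=proj(w,[500,-235,165]);print(p)
x,y=int(p[0])-70,int(p[1])-52;print(x,y)
cv2.imwrite("pics/w7.png",cv2.resize(a[y:y+105,x:x+140],(800,600),interpolation=2)[:,:,::-1])
E
```

```text
clock: 8.73
ee_pos: [499.3, -236.6, 291.7]
tcp_rot: [-0.0, -0.018, 1.0, -0.0]
contact_force: [1.6, -0.1, 0.1]
finger_gap: 85.1
grip_force: 0.0
clock: 8.98
ee_pos: [499.1, -235.1, 290.3]
tcp_rot: [-0.001, -0.017, 1.0, 0.0]
contact_force: [0.0, 0.3, -0.2]
finger_gap: 85.1
grip_force: 0.0
[279.3 212.4]
209 160
```

View pics/w7.png

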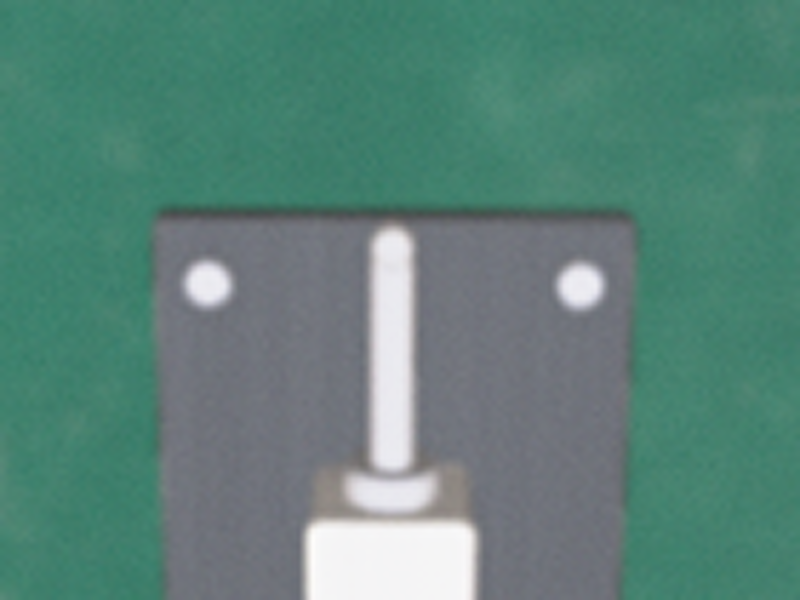

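The pin's turned-up tip is centred at crop (392,245); the pin meets the lock nut at (392,470), and the base's near corners are at (155,216) and (633,216).

```bash
python3 - <<'E'
from h import *
w=np.load("w7.npy",allow_pickle=True)[0];f=lambda u,v:(209+u/5.714,160+v/5.714)
A=atz(w,f(392,245),168.5);N=atz(w,f(392,470),163);S=atz(w,f(392,466),163)
print("tip",A,"nut",N,"len",N-A,"corners",atz(w,f(155,216),16),atz(w,f(633,216),16),"bar",atz(w,f(305,520),172),atz(w,f(476,520),172))
print("shift to weight",shift([503.5,-59.3,213]))
E
```

```text
tip [ 491.1 -236.7  168.5] nut [ 527.1 -235.5  163. ] len [36.   1.2 -5.5] corners [ 528.1 -289.3   16. ] [ 524.4 -181.8   16. ] bar [ 531.5 -247.9  172. ] [ 530.7 -223.3  172. ]
shift to weight [-10.6 175.   77.3]
```

```bash
echo '[[85,-2,35,15,-0.12],[85,-4,70,30,-0.24],[85,-6,105,45,-0.36],[85,-8,140,60,-0.48],[85,-10.6,175,77,-0.6]]' > next.json && python3 nudge.py next.json
echo '[[85,0,0,0,-0.12],[85,0,0,0,-0.24],[85,0,0,0,-0.36],[85,0,0,0,-0.48],[85,0,0,0,-0.6]]' > next.json && python3 nudge.py next.json
echo '[[85,0,0,0,-0.12],[85,0,0,0,-0.24],[85,0,0,0,-0.36],[85,0,0,0,-0.42],[85,0,0,0,-0.42]]' > next.json && python3 nudge.py next.json
python3 - <<'E'
from h import *
o=r.get_obs();print(rot(o["tcp_rot"]).as_euler("ZYX"),rot(o["tcp_rot"]).as_matrix()[:2,1],"shift",shift([503.5,-59.3,27]))
w=cal("wrist");a=r.grab_frame("wrist");np.save("w8.npy",np.array([w],dtype=object),allow_pickle=True)
g=cv2.cvtColor(a,cv2.COLOR_RGB2HSV);m=((g[:,:,1]<40)&(g[:,:,2]>140)).astype(np.uint8)
p=proj(w,[503.5,-59.3,36]);print(p)
n,l,s,ce=cv2.connectedComponentsWithStats(m)
for i in range(1,n):
    if s[i,4]>300: print(s[i],ce[i],atz(w,ce[i],36))
E
```

```text
clock: 9.45
ee_pos: [503.3, -57.2, 213.6]
tcp_rot: [0.0, -0.316, 0.949, 0.0]
contact_force: [1.4, -0.0, -0.7]
finger_gap: 84.9
grip_force: 0.0
clock: 9.87
ee_pos: [503.5, -58.4, 213.7]
tcp_rot: [-0.001, -0.582, 0.813, 0.0]
contact_force: [0.8, 0.3, 0.7]
finger_gap: 84.9
grip_force: 0.0
clock: 10.28
ee_pos: [503.5, -58.7, 213.8]
tcp_rot: [0.0, 0.738, -0.675, -0.0]
contact_force: [-0.3, 0.4, 0.1]
finger_gap: 85.2
grip_force: 0.0
[-1.5 -0.   3.1] [-1.  -0.1] shift [  0.6  -0.1 186.8]
[276.8 193.6]
[120  13  36  25 769] [137.6  25. ] [ 634.1 -195.6   36. ]
[ 251  168   50   49 1902] [275.3 191.8] [505.1 -61.   36. ]
[ 534  278   26   91 1253] [550.7 329.9] [175.5  72.6  36. ]
[213 355  88   8 411] [253.1 357.2] [513.7 136.5  36. ]
```

```bash
echo '[[85,1,-1,40,0],[85,1.5,-1,80,0],[85,1.5,-1,120,0],[85,1.5,-1,150,0],[85,1.5,-1,170,0]]' > next.json && python3 nudge.py next.json
echo '[[85,0,0,8,0],[85,0,0,17,0],[85,0,0,17,0]]' > next.json && python3 nudge.py next.json
echo '[[0,0,0,0,0],[0,0,0,0,0],[0,0,0,0,0],[0,0,0,0,0],[0,0,0,0,0]]' > next.json && python3 nudge.py next.json 60; echo '[[0,0,0,0,0],[0,0,0,0,0]]' > next.json && python3 nudge.py next.json
```

```text
clock: 10.75
ee_pos: [503.1, -61.0, 41.1]
tcp_rot: [0.002, 0.735, -0.678, -0.001]
contact_force: [-0.5, 1.0, 0.0]
finger_gap: 85.0
grip_force: 0.0
clock: 11.0
ee_pos: [504.8, -60.9, 26.4]
tcp_rot: [0.001, 0.736, -0.677, -0.0]
contact_force: [-1.1, -0.3, -0.1]
finger_gap: 84.9
grip_force: 0.0
clock: 11.42
ee_pos: [506.6, -60.9, 29.1]
tcp_rot: [-0.001, 0.736, -0.677, 0.001]
contact_force: [-0.6, -0.1, 8.4]
finger_gap: 46.7
grip_force: 60.6
clock: 11.58
ee_pos: [506.6, -60.9, 29.1]
tcp_rot: [-0.001, 0.736, -0.677, 0.001]
contact_force: [-0.3, 1.0, 8.2]
finger_gap: 46.5
grip_force: 60.6
```

```bash
echo '[[0,0,0,-30,0],[0,0,0,-60,0],[0,0,0,-90,0],[0,0,0,-115,0.12],[0,0,0,-115,0.24]]' > next.json && python3 nudge.py next.json
echo '[[0,0,0,0,0.12],[0,0,0,0,0.24],[0,0,0,0,0.36],[0,0,0,0,0.48],[0,0,0,0,0.6]]' > next.json && python3 nudge.py next.json >/dev/null
echo '[[0,0,0,0,0.12],[0,0,0,0,0.24],[0,0,0,0,0.36],[0,0,0,0,0.48],[0,0,0,0,0.6]]' > next.json && python3 nudge.py next.json >/dev/null
echo '[[0,0,0,0,0.12],[0,0,0,0,0.18],[0,0,0,0,0.18]]' > next.json && python3 nudge.py next.json
python3 - <<'E'
from h import *
o=r.get_obs();m=rot(o["tcp_rot"]).as_matrix();print("yaw %.3f"%np.arctan2(-m[0,1],m[1,1]),shift([445,-238.2,142]))
E
```

```text
clock: 12.0
ee_pos: [507.7, -60.9, 148.0]
tcp_rot: [0.004, -0.648, 0.762, -0.002]
contact_force: [1.4, 0.7, -4.2]
finger_gap: 46.1
grip_force: 65.0
clock: 13.08
ee_pos: [504.5, -61.3, 142.4]
tcp_rot: [-0.0, -0.016, 1.0, 0.0]
contact_force: [-0.3, 0.3, -4.8]
finger_gap: 46.7
grip_force: 64.6
yaw 0.031 [  65.  -175.     0.3]
```

```bash
echo '[[0,13,-35,0,0],[0,26,-70,0,0],[0,39,-105,0,0],[0,52,-140,0,0],[0,65,-175,0,0]]' > next.json && python3 nudge.py next.json
echo '[[0,0,0,0,0],[0,0,0,0,0],[0,0,0,0,0]]' > next.json && python3 nudge.py next.json
python3 - <<'E'
from h import *
w=cal("wrist");a=r.grab_frame("wrist");s=cal("scene");b=r.grab_frame("scene")
o=r.get_obs();np.save("w9.npy",np.array([w,s],dtype=object),allow_pickle=True)
T=o["ee_pos"];print(T,o["contact_force"])
e=T+[0,0,21];tip=np.array([491,-236.7,168.5])
for n,c in(("w",w),("s",s)):
    print(n,proj(c,e),proj(c,e+[0,0,15]),proj(c,tip))
cv2.imwrite("pics/a9.png",a[:,:,::-1]);cv2.imwrite("pics/b9.png",b[:,:,::-1])
p=(proj(s,e)+proj(s,tip))/2;x,y=int(p[0])-33,int(p[1])-50;
q=(proj(w,e+[0,0,15])+proj(w,tip))/2;X,Y=int(q[0])-50,int(q[1])-75;print(x,y,X,Y)
cv2.imwrite("pics/m9.png",np.hstack([cv2.resize(a[Y:Y+150,X:X+100],(400,600),interpolation=2),cv2.resize(b[y:y+100,x:x+66],(396,600),interpolation=2)])[:,:,::-1])
E
```

```text
clock: 13.5
ee_pos: [445.1, -239.5, 142.5]
tcp_rot: [0.0, -0.019, 1.0, 0.0]
contact_force: [1.0, -0.1, -5.6]
finger_gap: 46.0
grip_force: 64.8
clock: 13.75
ee_pos: [445.8, -238.6, 142.3]
tcp_rot: [-0.0, -0.017, 1.0, 0.0]
contact_force: [-0.3, 0.7, -5.4]
finger_gap: 46.3
grip_force: 65.1
[ 446.5 -237.7  142.4] [ 0.   0.6 -5. ]
w [282.1 326. ] [282.6 354.4] [280.4 426. ]
s [391.6 171.1] [392.4 165.5] [375.2 164.9]
350 118 231 315
```

```bash
python3 - <<'E'
import cv2,numpy as np
a=cv2.imread("pics/a9.png");b=cv2.imread("pics/b9.png")
cv2.imwrite("pics/m10.png",np.hstack([cv2.resize(a[270:420,230:330],(400,600),interpolation=2),cv2.resize(b[120:220,350:416],(396,600),interpolation=2)]))
E
```

```text
(no output)
```

View pics/m10.png

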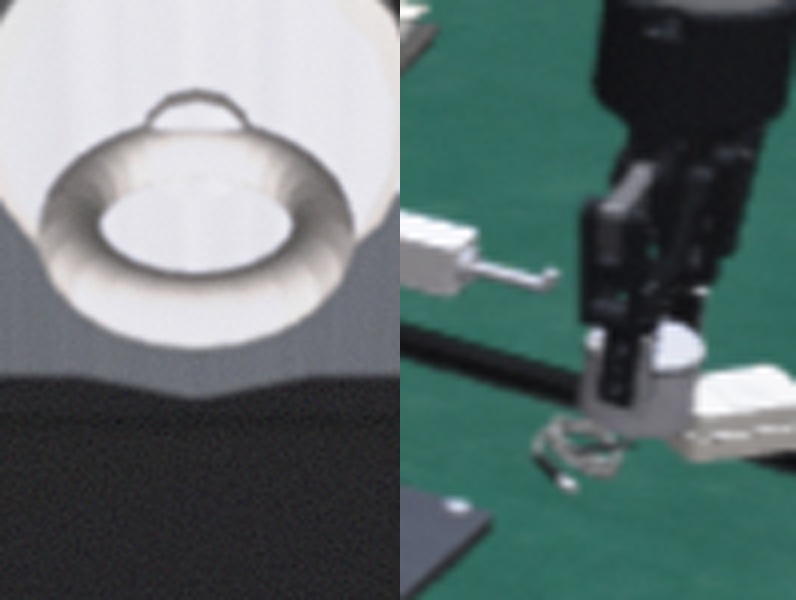

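The wrist crop shows the eye face-on: its outside spans 40–355 at row 235, so it is centred at u≈197. The scene crop shows the pin tip at (548,277), level with the hidden eye. Computing the lateral error.

```bash
python3 - <<'E'
from h import *
w,s=np.load("w9.npy",allow_pickle=True)
T=r.get_obs()["ee_pos"];print(T)
for u in((230+197.5/4,270+235/4),(230+196/4,270+230/4)):
    d=ray(w,u)
    for x in(445,446,447): print(w["origin"]+d*(x-w["origin"][0])/d[0])
print("pin y at 446",-236.7+(446-491.1)*.033)
print("scene tip px",350+548/6,120+277/6,"model",proj(s,[491,-236.7,168.5]))
E
```

```text
[ 446.5 -237.7  142.4]
[ 445.  -238.8  167. ]
[ 446.  -238.8  165.7]
[ 447.  -238.7  164.4]
[ 445.  -238.9  166.3]
[ 446.  -238.9  165. ]
[ 447.  -238.9  163.6]
pin y at 446 -238.1883
scene tip px 441.3333333333333 166.16666666666666 model [375.2 164.9]
```

```bash
echo '[[0,-15,0.6,0.7,0],[0,-30,0.6,0.7,0],[0,-35,0.6,0.7,0],[0,-35,0.6,0.7,0]]' > next.json && python3 nudge.py next.json
echo '[[0,-4,0,0,0],[0,-8,0,0,0],[0,-12,0,0,0],[0,-12,0,0,0]]' > next.json && python3 nudge.py next.json
python3 - <<'E'
from h import *
o=r.get_obs();T=o["ee_pos"];print(T,o["contact_force"],"pin y",-236.7+(T[0]-491.1)*.033)
E
```

```text
clock: 14.18
ee_pos: [482.8, -235.5, 141.5]
tcp_rot: [0.0, -0.019, 1.0, -0.0]
contact_force: [0.0, -0.9, -5.0]
finger_gap: 46.4
grip_force: 65.1
clock: 14.52
ee_pos: [493.9, -236.1, 141.7]
tcp_rot: [0.0, -0.018, 1.0, -0.0]
contact_force: [1.4, -0.1, -5.2]
finger_gap: 46.4
grip_force: 65.1
[ 493.9 -236.1  141.7] [ 1.4 -0.1 -5.2] pin y -236.60622941876042
```

No contact, and the eye is passing the tip. Continuing to the seat, then lowering.

```bash
echo '[[0,-4,-0.3,0,0],[0,-8,-0.3,0,0],[0,-12,-0.3,0,0],[0,-16,-0.3,0,0],[0,-16,-0.3,0,0]]' > next.json && python3 nudge.py next.json
echo '[[0,0,0,3,0],[0,0,0,6,0],[0,0,0,8,0],[0,0,0,8,0]]' > next.json && python3 nudge.py next.json
```

```text
clock: 14.93
ee_pos: [509.9, -235.9, 141.3]
tcp_rot: [-0.0, -0.017, 1.0, 0.0]
contact_force: [1.1, -0.3, -5.7]
finger_gap: 46.2
grip_force: 65.0
clock: 15.27
ee_pos: [509.0, -235.9, 133.2]
tcp_rot: [-0.0, -0.017, 1.0, 0.0]
contact_force: [0.6, 0.6, -3.8]
finger_gap: 46.4
grip_force: 65.2
```

```bash
echo '[[0,0,0,1,0],[0,0,0,2,0],[0,0,0,2,0]]' > next.json && python3 nudge.py next.json; python3 t.py
```

```text
clock: 15.52
ee_pos: [509.4, -236.0, 132.6]
tcp_rot: [0.0, -0.018, 1.0, -0.0]
contact_force: [-2.6, 1.5, 3.6]
finger_gap: 46.1
grip_force: 66.4
[0.535, 1.015, 0.002] [-2.6  1.5  3.6] 46.13136663752529 66.4203429222107
```

The pin now carries the weight. Easing off 1 mm, opening, holding still, then rising.

```bash
echo '[[0,0,0,-0.5,0],[0,0,0,-1,0],[0,0,0,-1,0]]' > next.json && python3 nudge.py next.json 20 |tail -4; echo '[[48,0,0,-1,0],[52,0,0,-1,0],[60,0,0,-1,0],[80,0,0,-1,0],[80,0,0,-1,0]]' > next.json && python3 nudge.py next.json; echo '[[80,0,0,0,0],[80,0,0,0,0],[80,0,0,0,0],[80,0,0,0,0],[80,0,0,0,0]]' > next.json && python3 nudge.py next.json
python3 - <<'E'
from h import *
w=cal("wrist");a=r.grab_frame("wrist");cv2.imwrite("pics/w11.png",a[:,:,::-1])
g=cv2.cvtColor(a,cv2.COLOR_RGB2HSV);m=((g[:,:,1]<40)&(g[:,:,2]>140)).astype(np.uint8)
n,l,s,ce=cv2.connectedComponentsWithStats(m)
for i in range(1,n):
    if s[i,4]>500: print(s[i],ce[i])
print(proj(w,[511,-236,140]),proj(w,[511,-236,154]))
E
```

```text
tcp_rot: [0.0, -0.017, 1.0, -0.0]
contact_force: [-1.4, 0.4, 0.4]
finger_gap: 46.2
grip_force: 65.6
clock: 16.18
ee_pos: [509.5, -235.9, 133.8]
tcp_rot: [0.0, -0.017, 1.0, -0.0]
contact_force: [0.4, 0.1, 0.3]
finger_gap: 79.8
grip_force: 0.0
clock: 16.6
ee_pos: [509.2, -235.9, 133.6]
tcp_rot: [-0.0, -0.017, 1.0, 0.0]
contact_force: [0.4, 0.4, -0.2]
finger_gap: 80.3
grip_force: 0.0
[ 241   25   43   57 1204] [261.3  51.4]
[   0  157   29   63 1223] [ 10.7 187.9]
[ 53 209  62  48 678] [ 82.4 236.6]
[ 223  247  112  123 9669] [278.3 305.1]
[279.3 306.1] [279.3 327.3]
```

The weight hangs where expected: the measured blob centre (278,305) matches the model (279,306). Next I'll rise clear and check the space behind the lid against the cabinet.

```bash
echo '[[80,0,0,-15,0],[80,0,0,-40,0],[80,0,0,-75,0],[80,0,0,-115,0],[80,0,0,-140,0]]' > next.json && python3 nudge.py next.json
python3 - <<'E'
from h import *
t=cal("top");s=cal("scene")
print("plate",atz(t,(255,102),0),atz(s,(168,226),0))
print("cab corner",tri(t,(236,70),s,(153,97)))
print("cab under z=400 px(236,70)",[atz(t,(236,70),z) for z in(300,400,500)])
o=r.get_obs();m=rot(o["tcp_rot"]).as_matrix();print(o["joint_pos"],"waypoint",shift([560,0,273]))
w=cal("wrist");a=r.grab_frame("wrist");g=cv2.cvtColor(a,cv2.COLOR_RGB2HSV);mm=((g[:,:,1]<40)&(g[:,:,2]>140)).astype(np.uint8)
print(proj(w,[511,-236,140]));n,l,st,ce=cv2.connectedComponentsWithStats(mm)
for i in range(1,n):
    if st[i,4]>500: print(st[i],ce[i])
E
```

```text
clock: 17.07
ee_pos: [510.0, -236.3, 277.6]
tcp_rot: [0.002, -0.018, 1.0, -0.001]
contact_force: [1.7, -0.6, 0.6]
finger_gap: 79.9
grip_force: 0.0
plate [908.5 104.2   0. ] [905.9 104.9   0. ]
cab corner [831.3 137.3 355.4]
cab under z=400 px(236,70) [array([858.1, 140.1, 300. ]), array([806.2, 131.8, 400. ]), array([754.4, 123.4, 500. ])]
[-0.1  0.2 -0.2  0.  -1.2 -1.5] waypoint [-58.3 234.4   4.4]
[279.9 207.5]
[  55  118   72   63 2545] [ 89.3 147.9]
[ 241  177   71  192 7835] [278.4 269.2]
```

```bash
echo '[[0,-10,36,0,0],[0,-20,71,0,0],[0,-31,107,0,0],[0,-41,142,0,0],[0,-51,178,0,0]]' > next.json && python3 nudge.py next.json
echo '[[0,-10,36,0,0],[0,-20,71,0,0],[0,-31,107,0,0],[0,-41,142,0,0],[0,-51,178,0,0]]' > next.json && python3 nudge.py next.json
echo '[[0,-10,36,0,0],[0,-20,71,0,0],[0,-31,107,0,0],[0,-41,142,0,0],[0,-52,178,0,-0.055]]' > next.json && python3 nudge.py next.json
echo '[[0,0,0,0,0],[0,0,0,0,0]]' > next.json && python3 nudge.py next.json
python3 - <<'E'
from h import *
t=cal("top");o=r.get_obs();print(o["ee_pos"],shift([644.4,302.2,165]))
b=r.grab_frame("scene");cv2.imwrite("pics/s12.png",b[:,:,::-1])
w=cal("wrist");a=r.grab_frame("wrist");cv2.imwrite("pics/w12.png",a[:,:,::-1])
g=cv2.cvtColor(a,cv2.COLOR_RGB2HSV);m=((g[:,:,1]<40)&(g[:,:,2]>140)).astype(np.uint8)
# lid edge: rows of white along the image centre column
for u in(100,200,360,460): 
    v=np.where(m[:,u])[0]; 
    if len(v): print(u,v.min(),v.max(),[ (v[k]) for k in np.where(np.diff(v)>1)[0]])
for p in([600.4,298.2,183],[618,300,183],[600.4,298.2,192],[644,302,150]): print(p,proj(w,p))
E
```

```text
clock: 17.53
ee_pos: [554.0, -54.7, 273.7]
tcp_rot: [0.0, -0.017, 1.0, 0.0]
contact_force: [0.9, -0.2, -0.0]
finger_gap: 19.2
grip_force: 0.0
clock: 17.95
ee_pos: [598.8, 125.3, 273.6]
tcp_rot: [0.0, -0.017, 1.0, 0.0]
contact_force: [1.1, -0.3, 0.5]
finger_gap: -0.1
grip_force: 0.0
clock: 18.37
ee_pos: [644.6, 304.9, 273.5]
tcp_rot: [-0.0, -0.045, 0.999, -0.0]
contact_force: [1.6, -0.5, 0.1]
finger_gap: 0.2
grip_force: 0.0
clock: 18.53
ee_pos: [644.4, 305.3, 271.8]
tcp_rot: [-0.001, -0.046, 0.999, -0.001]
contact_force: [-0.9, -0.3, 0.1]
finger_gap: 0.3
grip_force: 0.0
[644.4 305.3 271.8] [  0.1  -2.9 106.8]
100 157 335 [np.int64(159), np.int64(185)]
200 104 185 [np.int64(118)]
360 103 185 [np.int64(117)]
460 163 204 [np.int64(165)]
[600.4, 298.2, 183] [276.9 163.6]
[618, 300, 183] [277.2 189.5]
[600.4, 298.2, 192] [276.8 165.6]
[644, 302, 150] [277.  211.8]
```

```bash
echo '[[0,0,-1,30,0],[0,0,-2,60,0],[0,0,-2,90,0],[0,0,-2,105,0],[0,0,-2,105,0]]' > next.json && python3 nudge.py next.json
echo '[[0,8,0,0,0],[0,16,0,0,0],[0,24,0,0,0],[0,32,0,0,0],[0,40,0,0,0]]' > next.json && python3 nudge.py next.json
```

```text
clock: 19.05
ee_pos: [642.8, 298.5, 164.6]
tcp_rot: [-0.003, -0.044, 0.999, -0.002]
contact_force: [-0.5, -0.3, -1.3]
finger_gap: -0.0
grip_force: 0.0
clock: 19.47
ee_pos: [604.4, 297.8, 170.3]
tcp_rot: [0.001, -0.045, 0.999, 0.001]
contact_force: [-0.4, 0.5, -0.3]
finger_gap: -0.1
grip_force: 0.2
```

```bash
echo '[[0,5,0,0,0],[0,10,0,0,0],[0,15,0,0,0],[0,20,0,0,0],[0,25,0,0,0]]' > next.json && python3 nudge.py next.json
echo '[[0,5,0,0,0],[0,10,0,0,0],[0,15,0,0,0],[0,15,0,0,0],[0,15,0,0,0]]' > next.json && python3 nudge.py next.json
python3 - <<'E'
from h import *
a=r.grab_frame("wrist");cv2.imwrite("pics/w13.png",a[:,:,::-1])
w=cal("wrist");g=cv2.cvtColor(a,cv2.COLOR_RGB2HSV);m=((g[:,:,1]<40)&(g[:,:,2]>140))
for u in(200,360):
    v=np.where(m[:,u])[0];print(u,v.min() if len(v) else None,[(int(x[0]),int(x[-1])) for x in np.split(v,np.where(np.diff(v)>1)[0]+1) if len(x)])
H=np.array([564.7,294.9,58]);X=np.array([.9958,.0915,0]);Z=np.array([0,0,1])
for th in(1.6,1.4,1.3,1.2,1.0,0): print(th,proj(w,H+130*(-np.cos(th)*X+np.sin(th)*Z)))
E
```

```text
clock: 19.88
ee_pos: [579.5, 295.3, 168.5]
tcp_rot: [-0.0, -0.045, 0.999, -0.0]
contact_force: [-0.5, -0.8, -0.2]
finger_gap: -0.1
grip_force: 0.1
clock: 20.3
ee_pos: [564.9, 294.0, 168.7]
tcp_rot: [0.0, -0.045, 0.999, 0.0]
contact_force: [0.4, -0.2, -0.8]
finger_gap: 0.0
grip_force: 0.0
200 28 [(28, 36), (110, 237)]
360 27 [(27, 35), (70, 99), (101, 106), (109, 236)]
1.6 [281.8 329.2]
1.4 [282.  266.4]
1.3 [282.  231.2]
1.2 [282.  195.4]
1.0 [281.8 128.5]
0 [280.5  28.1]
```

```bash
echo '[[0,0,0,-40,0],[0,0,0,-80,0],[0,0,0,-120,0],[0,0,0,-120,0],[0,0,0,-120,0]]' > next.json && python3 nudge.py next.json
echo '[[0,0,-40,0,0],[0,0,-80,0,0],[0,0,-120,0,0],[0,0,-160,0,0],[0,0,-200,0,0]]' > next.json && python3 nudge.py next.json
python3 - <<'E'
from h import *
for n in("top","scene"):
    a=r.grab_frame(n);c=cal(n);cv2.imwrite(f"pics/{n}14.png",a[:,:,::-1])
    H=np.array([500,289,0]);X=np.array([.9958,.0915,0]);Y=np.array([-.0915,.9958,0]);Z=np.array([0,0,1])
    g=a.astype(int).mean(2)
    # sample brightness: points of shut lid top (z=76); points of open case interior would be black
    print(n,[[int(g[tuple(proj(c,H+x*X+y*Y+76*Z)[::-1].astype(int))]) for x in(-50,-20,10,40)] for y in(-100,-60,0,60,100)])
    Q=[proj(c,H+x*X+y*Y+76*Z).round(0).tolist() for x,y in((-65,-125),(-65,125),(65,125),(65,-125))];print(Q)
b=cv2.imread("pics/top0.png").astype(int).mean(2);c=cal("top")
print("before",[[int(b[tuple(proj(c,H+x*X+y*Y+76*Z)[::-1].astype(int))]) for x in(-50,-20,10,40)] for y in(-100,-60,0,60,100)])
b=cv2.imread("pics/scene0.png").astype(int).mean(2);c=cal("scene")
print("before",[[int(b[tuple(proj(c,H+x*X+y*Y+76*Z)[::-1].astype(int))]) for x in(-50,-20,10,40)] for y in(-100,-60,0,60,100)])
E
```

```text
clock: 20.77
ee_pos: [566.3, 294.7, 292.0]
tcp_rot: [0.002, -0.045, 0.999, 0.002]
contact_force: [0.2, 0.0, -1.2]
finger_gap: -0.1
grip_force: 0.0
clock: 21.18
ee_pos: [582.5, 93.0, 287.4]
tcp_rot: [-0.001, -0.045, 0.999, -0.0]
contact_force: [0.3, 0.3, -0.2]
finger_gap: 0.0
grip_force: 0.0
top [[245, 245, 244, 244], [39, 246, 246, 247], [98, 88, 66, 57], [106, 103, 102, 104], [103, 103, 102, 105]]
[[231.0, 249.0], [138.0, 257.0], [137.0, 209.0], [228.0, 202.0]]
scene [[245, 244, 245, 238], [247, 246, 246, 247], [247, 247, 246, 241], [245, 245, 242, 243], [244, 244, 242, 244]]
[[297.0, 281.0], [210.0, 375.0], [147.0, 339.0], [243.0, 259.0]]
before [[39, 42, 41, 42], [44, 220, 105, 37], [41, 41, 42, 44], [39, 47, 39, 38], [62, 92, 75, 68]]
before [[149, 173, 164, 155], [147, 148, 67, 152], [138, 39, 153, 148], [40, 40, 143, 158], [103, 38, 141, 143]]
```

```bash
echo '[[0,40,0,0,0],[0,80,0,0,0],[0,120,0,0,0],[0,120,0,0,0],[0,120,0,0,0]]' > next.json && python3 nudge.py next.json | head -2; python3 - <<'E'
from h import *
c=cal("scene");a=r.grab_frame("scene");f=lambda i:i[130:230,290:420].astype(int)
import time
b=[r.grab_frame("scene") for _ in range(4)]
print("max mean change",[round(float(np.abs(f(x)-f(a)).mean()),2) for x in b])
g=a.astype(int).mean(2);b0=cv2.imread("pics/scene0.png").astype(int).mean(2)
for p in([511,-212,110],[511,-212,125],[511,-236,142],[511,-236,160],[495,-236,142],[525,-236,142]):
    u=proj(c,p);print(p,u,int(g[int(u[1]),int(u[0])]),int(b0[int(u[1]),int(u[0])]))
H=np.array([500,289,0]);X=np.array([.9958,.0915,0])
P=lambda z:proj(c,H-65*X+z*np.array([0,0,1]))
print([(z,int(g[int(P(z)[1]),int(P(z)[0])])) for z in range(10,100,5)])
E
```

```text
clock: 21.7
ee_pos: [461.9, 83.9, 288.8]
max mean change [1.29, 1.57, 1.73, 1.79]
[511, -212, 110] [361.2 187.1] 100 95
[511, -212, 125] [361.8 181.9] 96 20
[511, -236, 142] [366.8 172.7] 112 97
[511, -236, 160] [367.6 166.2] 184 145
[495, -236, 142] [372.5 174.3] 223 96
[525, -236, 142] [362.  171.3] 213 95
[(10, 31), (15, 65), (20, 118), (25, 126), (30, 127), (35, 126), (40, 126), (45, 126), (50, 127), (55, 159), (60, 134), (65, 128), (70, 152), (75, 245), (80, 246), (85, 245), (90, 244), (95, 245)]
```

The lid is shut: its edge face spans z 58–76 with the top above, as it should. The weight's top face is in its hanging place. I'll let it settle and compare frames once more.

```bash
for i in 1 2 3 4 5 6 7 8; do echo '[[0,0,0,0,0],[0,0,0,0,0],[0,0,0,0,0],[0,0,0,0,0],[0,0,0,0,0]]' > next.json && python3 nudge.py next.json >/dev/null; done; python3 - <<'E'
from h import *
b=[r.grab_frame("scene").astype(int) for _ in range(9)]
f=lambda i:i[155:210,335:400];k=lambda i:i[380:415,380:440]
print([round(float(np.abs(f(x)-f(b[0])).mean()),2) for x in b[1:]],[round(float(np.abs(k(x)-k(b[0])).mean()),2) for x in b[1:]])
print(r.get_obs()["clock"])
E
```

```text
[0.79, 0.78, 0.78, 0.77, 0.79, 0.8, 0.77, 0.79] [0.8, 0.78, 0.77, 0.78, 0.78, 0.77, 0.78, 0.78]
25.7333
```

Only camera noise is left, so the weight is still. Handing in.

```bash
python3 -c "
from cell import r
print(r.close_job())"
```

```text
the job is handed in; nothing more can be done
None
```

I stood the larger weight on the bench, regrasped it and hung it by its eye on the pin, where the last frames show it still; the lid is shut over the smaller weight, and I handed the job in at about 26 s with no verdict printed.

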